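# Fetch the mounted specimen from behind the reagents

## Robot

A 7-joint arm with a two-finger parallel gripper is mounted at the origin on the work surface. World frame = base frame: x ahead of the robot, y to its left, z up, the work surface at z = 0. Lengths are in mm, angles in rad, forces in N, time in s.
With the tool pointing down it reaches from about 400 to 875 mm from the base axis. Payload 4.4 kg.
Tool frame: the origin (TCP) lies midway between the tips of the shut fingers; the grasp point (between the pads) lies grasp_offset behind it (grasp_offset is the distance from the TCP to the grasp point, in mm); z points along the fingers, y is the line along which they close (so a half turn about z gives the same grasp; the last joint's range is limited). The gripper opens to 85 mm and grips with 20 to 120 N. Pads are 22 mm wide; open, the fingers measure 114 mm over their backs; the gripper's body (76 mm by 85 mm) begins 54 mm behind the grasp point. The pads swing forward as they close: fully open they stand 13 mm farther back than shut.
Start: joints at [-1.286, 0.628, 0.038, 1.517, -0.027, 0.996, -0.02], TCP at [223.349, 610.437, 231.313] pointing down, gripper open.
Joint ranges: [-3.06, 3.06], [-0.37, 2.12], [-1.25, 1.32], [0.18, 2.47], [-1.1, 4.24], [0.23, 1.98], [-2.94, 2.94]. Speed limits (rad/s): [2.57, 2.57, 3.14, 3.14, 3.14, 3.14, 3.14].

## Interface

Orientations are given as [roll, pitch, yaw] about the fixed x, y, z axes, in that order (R = Rz(yaw) Ry(pitch) Rx(roll)).
In Python, from cell import * gives the robot as it stands. The module is installed in compiled form; this text tells all that it offers.
- The arm moves only by the shell command python3 -m jog 'ROWS'. ROWS is a JSON object of lists of equal length, an entry for each row: "angular": the turn, a rotation vector about the tool's x, y, z in degrees, a list of three; "travel": the shift along the tool's x, y, z in cm, a list of three; "fingers": the closure, from 0 (fully open) to 1 (shut). In form: {"angular": [[rx, ry, rz], ...], "travel": [[tx, ty, tz], ...], "fingers": [fingers, ...]}. A call has 1 to 5 rows; each row is the pose to reach, as a shift and turn from the pose commanded when the call began, along the tool's axes at that moment; what a row does not reach only later rows make up. A row lasts 1/8 s, in which the tool goes at most 62.5 mm and 10.7 degrees, less where a joint would pass 70% of its speed; a pose out of reach is approached as far as the arm can. A call with a gripper value outside its range is refused whole. The fingers move at their own pace and stop on an object; the grip force is fixed at half the most. Time passes only in rows, so rows that repeat a pose let the fingers close. It gives the time, the measured TCP pose, the force and the opening at its end, in the units of the state.
- read_state(): the state, without advancing time (a new reading comes with each control period).
- get_image(name): name is "side" or "top" or "wrist"; returns the picture (400x640x3 uint8, red, green, blue); there is no depth.
- camera_model(name): a dict with "mtx" (3x3 intrinsics, pixels), "T" (4x4, takes a point from camera to world coordinates). Camera axes: x right, y down, z forward; pixel columns grow to the right and rows downward; lengths in mm; the calibration is good to about 2 mm. A picture is of the moment at which its call begins: read the wrist's pose just before it. camera_model takes no time and is no camera call; for the wrist camera it gives the pose at the moment of the call.
- finish_job(): hands the job in, once; it reports no verdict.
The state is a dict: "clock": time; "qpos": joint angles; "qd": joint speeds; "tau": joint torques, N m; "eef_pos": TCP position; "tool_rot": TCP orientation; "force": force on the tool from outside, world axes, zero at the start; "torque": the same for the moment, N m; "width": finger opening in mm.
Only numpy, scipy, OpenCV 4.12 (cv2) and the standard library are available. Lean on these libraries where they do the work, as an engineer would, in place of code of your own. Each camera call takes 0.05 s, during which the arm holds its last target. There are 200 camera calls.

## Task

The small black specimen at the back of the grey storage bay is hemmed in by two bottles and a tin. First stand all three on the black rubber mat, then, while they wait there, set the specimen upright in the middle of the round steel seat of the measuring stage; only then put the two bottles and the tin back in the bay, each upright on the very spot where it stood at the start. Never tip anything over, and leave the microscope objective, the computer mouse and the glass dish where they are.

Things in the scene. Friction and masses are not known exactly. Their poses are not given: they have to be found in the camera images.
- specimen: metallographic specimen: short black resin cylinder, 30 mm diameter, 25 mm high, with a small bright steel rectangle (14 x 10 mm) in its upper face; about 35 g. Stands at the back of the bay. Its origin is the centre of its underside, z up along its axis.
- round_bottle: white plastic bottle with round body (52 mm diameter up to 78 mm, sloping shoulder up to 92 mm) and a grey round cap, 29 mm diameter, from 92 to 120 mm high; about 0.18 kg. Can be lifted by the cap. Its origin is the centre of its underside, z up along its axis.
- square_bottle: white plastic bottle with square body (46 x 46 mm up to 70 mm, a 36 mm square shoulder up to 78 mm) and a grey round cap, 29 mm diameter, from 78 to 106 mm high; about 0.16 kg. Can be lifted by the cap. Its origin is the centre of its underside, z up along its axis.
- tin: round aluminium tin, 50 mm diameter, with a 53 mm lid whose flat top is at 64 mm; on the lid a black knob, 20 mm diameter, from 64 to 90 mm high; about 0.2 kg. Can be lifted by the knob. Its origin is the centre of its underside, z up along its axis.
- bay: fixed grey plastic storage bay, 140 mm (x) by 215 mm (y), floor 4 mm thick; walls 4 mm thick and 30 mm high on the +x (back) and both y sides, open to -x (the robot's side). Three flat white discs, 62 mm across, mark the usual places: front at x = -18, y = 0; sides at x = 36, y = +55 and -55 mm; each bottle or tin starts within 3 mm along x and y of one of them, which one on which differs. The specimen starts near x = 36, y = 0 between them. Origin: centre of the underside.
- mat: fixed black rubber mat, the side area: 280 mm (x) by 150 mm (y), 3 mm thick. It may lie on either side of the bay. Origin: centre of the underside.
- stage: fixed measuring stage of dark and bright metal, base 120 mm (x) by 100 mm (y), with two black micrometer thimbles sticking out to -x (90 mm from the centre) and -y (75 mm); on top the round bright steel seat, 54 mm diameter, its flat upper face 45 mm above the origin. It may stand on either side of the bay. Origin: centre of the underside, right under the seat's centre.
- objective: bystander: microscope objective standing free behind the bay, steel, 32 mm diameter, 48 mm high. Origin: centre of its underside.
- mouse: bystander: black computer mouse, 105 mm long (its x) by 60 mm wide, 32 mm high, lying beyond the bay to the left. Origin: centre of its underside.
- dish: bystander: closed glass dish, 62 mm diameter, 16 mm high, lying beyond the bay to the right. Origin: centre of its underside.
Mind the look-alikes: they are no part of the job. What is shaped like the tin but blue is not meant.

How it is judged:
By the outcome, as a careful person would: the job done as asked, in the order asked, and still so for the second after the job is handed in, with the robot touching nothing.
It also fails if it takes over 144 s, if anything falls off the work surface, if the arm or the gripper's body presses on something with over 40 N, if the wrist force passes 120 N, or if a joint passes its speed limit or range.

## Working session

There is one attempt and no reset: what is moved stays moved. The work goes in short steps, Python scripts to look and compute and a shell command to move; the robot and the scene stay as the last step left them, time stands still between calls to the robot, and variables do not carry over. Pictures are saved under pics/ and viewed, on a budget of 14 in all, crops included, one or two more only if the job needs it, and the job is handed in when it is done.

```bash
mkdir -p pics; cat > h.py <<'E'
from cell import *
import numpy as np, cv2
def shot(n,f):
    im=get_image(n); cv2.imwrite('pics/'+f,im[:,:,::-1]); return im
def ray(cm,u,v,z):
    K=np.array(cm['mtx']);T=np.array(cm['T']);d=T[:3,:3]@np.linalg.solve(K,[u,v,1]);o=T[:3,3]
    return o+d*(z-o[2])/d[2]
def proj(cm,p):
    K=np.array(cm['mtx']);T=np.array(cm['T']);q=K@(T[:3,:3].T@(np.array(p,float)-T[:3,3]));return q[:2]/q[2]
E
python3 - <<'E'
from h import *
s=read_state();print(s)
for n in('top','side'):
    shot(n,n+'0.png');c=camera_model(n);print(n,np.round(c['mtx'],1).tolist(),np.round(c['T'],3).tolist())
c=camera_model('wrist');print(np.round(c['T'],3).tolist())
E
```

```text
{'clock': 0.0, 'qpos': array([-1.28579111,  0.62937313,  0.03841118,  1.51839983, -0.02702056,
        0.99631879, -0.01997807]), 'qd': array([-0.00083999, -0.00079027, -0.00113889,  0.00026423, -0.00058567,
       -0.00015185, -0.00030143]), 'tau': array([ 6.77441294e-04, -5.63406551e+01,  1.22693505e+00, -1.93448710e+01,
        1.11808433e-02,  1.02063100e-02, -6.13121159e-06]), 'eef_pos': array([223.10186018, 609.81654433, 230.36086355]), 'tool_rot': array([-3.13961027e+00, -6.91237907e-06,  2.79082234e+00]), 'force': array([ 0.54089372,  0.91417955, -0.54148973]), 'torque': array([-0.00615773, -0.01105661,  0.04817879]), 'width': 85.38121871293684}
top [[388.4, 0.0, 317.9], [0.0, 388.4, 197.5], [0.0, 0.0, 1.0]] [[-0.017, -0.981, 0.192, 393.42], [-0.999, 0.011, -0.032, 20.201], [0.03, -0.192, -0.981, 971.693], [0.0, 0.0, 0.0, 1.0]]
side [[384.0, 0.0, 316.6], [0.0, 384.0, 207.3], [0.0, 0.0, 1.0]] [[-0.818, -0.437, 0.374, 317.431], [-0.575, 0.603, -0.553, 449.992], [0.017, -0.667, -0.745, 614.536], [0.0, 0.0, 0.0, 1.0]]
[[0.343, 0.889, 0.301, 146.949], [0.939, -0.325, -0.112, 637.383], [-0.002, 0.322, -0.947, 371.883], [0.0, 0.0, 0.0, 1.0]]
```

View pics/top0.png

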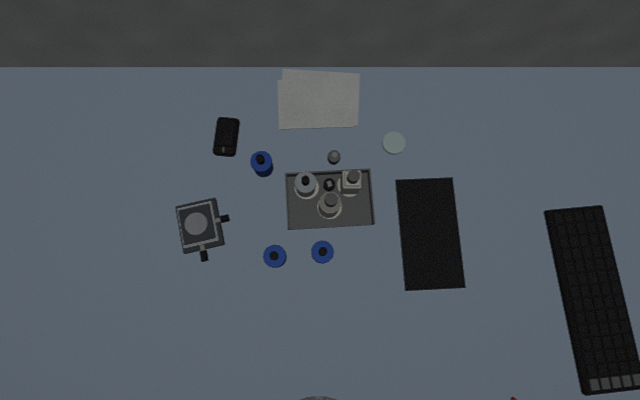

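View pics/side0.png

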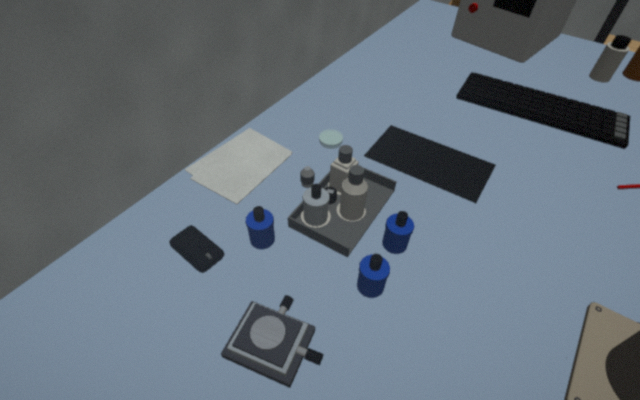

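Top view: tin on the left disc (305,182), round bottle on the front disc (330,203), square bottle on the right disc (351,181), and the specimen between them (329,184). The mat is on the right (430,235) and the stage on the left (196,223). Three blue tins stand nearby, at (262,162), (275,256) and (322,252).

```bash
python3 - <<'E'
from h import *
c=camera_model('top');w=camera_model('wrist');print(np.round(w['mtx'],1).tolist())
P=dict(knob=(305,180,94),rcap=(330,199,124),scap=(352,175,110),spec=(329,184,29),seat=(196,223,45),obj=(334,155,48),bl=(260,158,90),bf1=(274,256,90),bf2=(322,251,90),bayFL=(289,229,4),bayFR=(374,224,30),bayBL=(286,171,30),bayBR=(370,169,30),m1=(396,180,3),m2=(452,178,3),m3=(465,288,3),m4=(406,290,3),dish=(394,143,16),mouse=(226,137,30))
for k,(u,v,z) in P.items(): print(k,np.round(ray(c,u,v,z)[:2]))
# same from side
c=camera_model('side')
P=dict(knob=(316,187,94),rcap=(357,170,124),scap=(346,150,110),seat=(268,332,45),obj=(307,173,48),bl=(259,210,90),bf1=(376,257,90),bf2=(402,214,90))
for k,(u,v,z) in P.items(): print('s',k,np.round(ray(c,u,v,z)[:2]))
E
```

```text
[[276.9, 0.0, 324.1], [0.0, 276.9, 194.7], [0.0, 0.0, 1.0]]
knob [607.  20.]
rcap [556. -35.]
scap [614. -87.]
spec [612. -39.]
seat [516. 281.]
obj [681. -52.]
bl [662. 126.]
bf1 [433.  92.]
bf2 [443. -16.]
bayFL [503.  62.]
bayFR [ 510. -147.]
bayBL [646.  68.]
bayBR [ 649. -143.]
m1 [ 627. -214.]
m2 [ 630. -361.]
m3 [ 352. -370.]
m4 [ 350. -223.]
dish [ 722. -211.]
mouse [736. 219.]
s knob [609.  21.]
s rcap [556. -36.]
s scap [612. -89.]
s seat [516. 282.]
s obj [675. -40.]
s bl [662. 127.]
s bf1 [438.  93.]
s bf2 [446. -17.]
```

```bash
python3 -m jog '{"angular":[[0,0,-4],[0,0,-8],[0,0,-12],[0,0,-16],[0,0,-20.1]],"travel":[[-4.5,-3.6,0],[-9,-7.2,0],[-13.5,-10.8,0],[-18,-14.4,0],[-22.7,-18.3,0]],"fingers":[0,0,0,0,0]}'
python3 - <<'E'
from h import *
import cell
s=read_state();print(s['clock'],s['eef_pos'],s['tool_rot'],s['qpos'].round(2),[k for k in dir(cell) if k[0]!='_'])
E
```

```text
clock: 0.72
eef_pos: [374.3, 359.0, 231.1]
tool_rot: [-3.141, -0.0, -3.139]
force: [1.1, -0.0, 0.0]
width: 85.7
0.725 [374.29590108 358.97495345 231.1024404 ] [-3.14148488e+00 -3.82991197e-05 -3.13868804e+00] [-0.78  0.44 -0.06  1.88  0.03  0.82  0.72] ['MotionError', 'camera_model', 'finish_job', 'get_image', 'grasp_offset', 'read_state']
```

```bash
python3 -m jog '{"angular":[[0,0,0],[0,0,0],[0,0,0],[0,0,0],[0,0,0]],"travel":[[-2.5,-5,0],[-5,-10,0],[-7.5,-15,0],[-10,-20,0.5],[-12.5,-25,1]],"fingers":[0,0,0,0,0]}'
python3 -m jog '{"angular":[[0,0,0],[0,0,0],[0,0,0],[0,0,0],[0,0,0]],"travel":[[-2.5,-5,0.5],[-5,-10,1],[-7.7,-14.4,2.1],[-7.7,-14.4,2.1],[-7.7,-14.4,2.1]],"fingers":[0,0,0,0,0]}'
python3 - <<'E'
from h import *
print(grasp_offset); s=read_state();print(s['clock'],s['eef_pos'],s['tool_rot'])
im=shot('wrist','w1.png');c=camera_model('wrist');print(np.round(c['T'],4).tolist())
np.save('w1T.npy',c['T'])
E
```

```text
clock: 1.35
eef_pos: [499.1, 108.9, 221.1]
tool_rot: [3.141, -0.0, -3.141]
force: [1.0, 0.3, -0.9]
width: 85.6
clock: 1.98
eef_pos: [575.0, -32.7, 199.8]
tool_rot: [3.141, -0.002, -3.142]
force: [-0.2, 0.3, 0.0]
width: 85.4
18.700000000000003
1.975 [574.96740912 -32.72025738 199.7881825 ] [ 3.14064804e+00 -1.55303550e-03 -3.14151683e+00]
[[-0.0019, 0.9472, 0.3205, 493.829], [1.0, 0.0014, 0.0016, -33.2761], [0.001, 0.3205, -0.9472, 341.5825], [0.0, 0.0, 0.0, 1.0]]
```

View pics/w1.png

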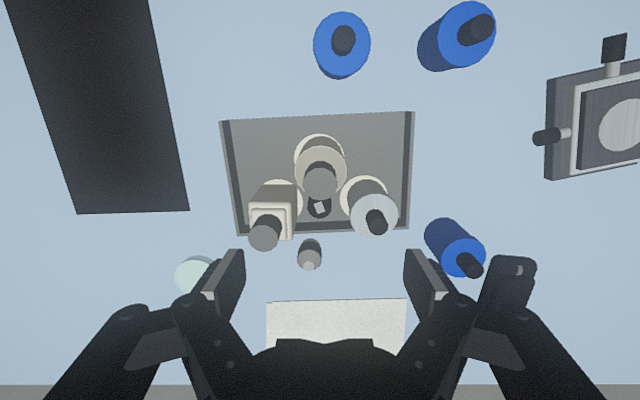

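Wrist view: the round cap top is near (321,182), the square cap near (264,235), the knob near (377,222), the specimen near (320,207). I'll take an enlarged crop for exact centres.

```bash
python3 - <<'E'
import cv2
im=cv2.imread('pics/w1.png')[100:260,215:425]
im=cv2.convertScaleAbs(cv2.resize(im,None,fx=3.6,fy=3.6,interpolation=cv2.INTER_CUBIC),alpha=1.3)
for i in range(0,210,10): cv2.line(im,(int(i*3.6),0),(int(i*3.6),4 if i%50 else 12),(0,0,255),1)
for i in range(0,160,10): cv2.line(im,(0,int(i*3.6)),(4 if i%50 else 12,int(i*3.6)),(0,0,255),1)
cv2.imwrite('pics/w1c.png',im)
E
```

```text
(no output)
```

View pics/w1c.png

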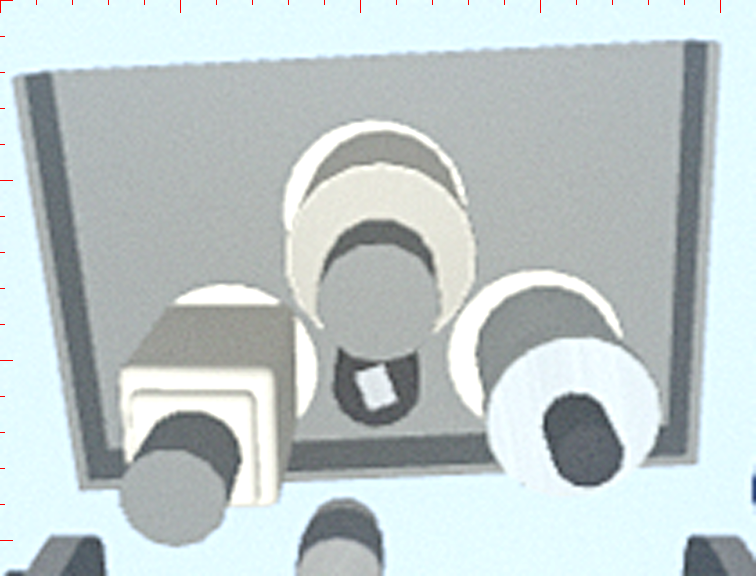

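```bash
python3 - <<'E'
from h import *
c=dict(mtx=camera_model('wrist')['mtx'],T=np.load('w1T.npy'))
for k,u,v,z in [('rcap',378,302,124),('scap',173,497,110),('knob',590,453,94),('lid',574,417,68),('spec',376,382,29),('BL',717,42,30),('FRtop',14,76,30),('backR',82,489,30),('backL',697,463,30)]:
    print(k,ray(c,215+u/3.6,100+v/3.6,z)[:2].round(1))
r=lambda u,v,z:ray(c,u,v,z)[:2].round(1)
print('mat',r(77,213,3),r(189,211,3),'obj',r(309,262,48),'stage',r(630,126,45),'blueL',r(470,265,90),'bluef',r(343,40,90),r(481,28,90))
E
```

```text
rcap [558.1 -36.3]
scap [614.9 -89.7]
knob [609.7  21. ]
lid [610.2  21.1]
spec [614.1 -38.4]
BL [504.5  64.2]
FRtop [ 514.8 -147.5]
backR [ 653.6 -140.6]
backL [643.4  72.1]
mat [ 634.3 -358.5] [ 631.3 -210.5] obj [679.8 -51. ] stage [517.9 286.5] blueL [656.6 120.5] bluef [447.2 -17.9] [438.4  92. ]
```

```bash
python3 - <<'E'
from h import *
s=read_state();print(s['clock'],s['eef_pos'],s['tool_rot'])
get_image('side')
s=read_state();print(s['clock'],s['eef_pos'],s['tool_rot'])
E
```

```text
2.025 [575.01639215 -31.84070972 200.11133579] [ 3.14044169e+00 -9.97323651e-04 -3.13991858e+00]
2.075 [575.10257473 -31.52860225 200.34150812] [ 3.14052247e+00 -5.51300691e-04 -3.13912541e+00]
```

```bash
python3 -m jog '{"angular":[[0,0,0],[0,0,0],[0,0,0],[0,0,0],[0,0,0]],"travel":[[0.9,-0.2,2],[1.8,-0.4,4],[1.8,-0.4,6],[1.8,-0.4,6],[1.8,-0.4,6]],"fingers":[0,0,0,0,0]}'
python3 - <<'E'
from h import *
s=read_state();print(s['clock'],s['eef_pos'],s['tool_rot'])
im=shot('wrist','w2.png')
s=read_state();print(s['clock'],s['eef_pos'],s['tool_rot'])
np.save('w2T.npy',camera_model('wrist')['T'])
E
```

```text
clock: 2.7
eef_pos: [558.2, -36.5, 141.1]
tool_rot: [3.141, 0.001, -3.14]
force: [-0.1, 0.5, 1.0]
width: 85.5
2.7 [558.15037404 -36.47744963 141.14259483] [ 3.14130500e+00  1.23712907e-03 -3.14009609e+00]
2.75 [558.33750181 -36.77745632 141.30531367] [ 3.14143815e+00  1.74899811e-03 -3.14054625e+00]
```

View pics/w2.png

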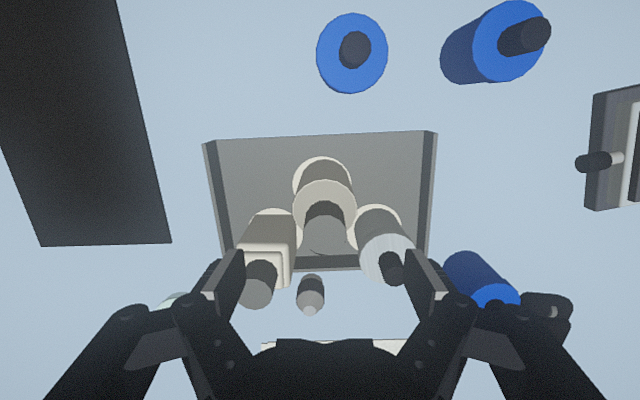

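The round cap is at about (326,238) and the fingers straddle it symmetrically about u≈325, so it is centred. I'll descend and grip.

```bash
python3 -m jog '{"angular":[[0,0,0],[0,0,0],[0,0,0],[0,0,0],[0,0,0]],"travel":[[0,0,1.5],[0,0,3],[0.1,0,4.5],[0.1,0,4.5],[0.1,0,4.5]],"fingers":[0,0,0,0,0.6]}'
python3 -m jog '{"angular":[[0,0,0],[0,0,0],[0,0,0],[0,0,0],[0,0,0]],"travel":[[0,0,0],[0,0,0],[0,0,0],[0,0,0],[0,0,0]],"fingers":[1,1,1,1,1]}'
python3 -c "
from h import *
print(read_state()['eef_pos']);shot('top','t1.png');shot('side','s1.png');print(read_state()['eef_pos'],read_state()['width'])"
```

```text
clock: 3.38
eef_pos: [556.7, -37.5, 95.2]
tool_rot: [3.142, -0.0, 3.142]
force: [0.1, -0.4, -0.0]
width: 69.7
clock: 4.0
eef_pos: [557.1, -37.2, 95.9]
tool_rot: [3.141, 0.001, -3.141]
force: [0.1, 0.4, 5.8]
width: 27.3
[557.08895497 -37.20842703  95.90579069]
[557.07849106 -37.18068777  95.86207687] 27.807663220433444
```

```bash
python3 -m jog '{"angular":[[0,0,0],[0,0,0],[0,0,0],[0,0,0],[0,0,0]],"travel":[[0,0,-1],[0,0,-3],[0,0,-5],[0.5,-1,-7],[2,-3.5,-7]],"fingers":[1,1,1,1,1]}'
python3 -m jog '{"angular":[[0,0,0],[0,0,0],[0,0,0],[0,0,0],[0,0,0]],"travel":[[2.2,-3.5,0],[4.6,-7.5,0],[7,-11.5,0],[9.4,-15.5,0],[11.7,-19,0]],"fingers":[1,1,1,1,1]}'
python3 -m jog '{"angular":[[0,0,0],[0,0,0],[0,0,0],[0,0,0],[0,0,0]],"travel":[[1.4,-2,0],[2,-2.8,1],[2,-2.8,3],[2,-2.8,5],[2,-2.8,6]],"fingers":[1,1,1,1,1]}'
python3 -c "
from h import *
s=read_state();print(s['eef_pos'],s['tool_rot']);im=shot('top','t2.png')
c=camera_model('top');print(proj(c,[400,-290,120]),proj(c,[400,-290,3]))"
```

```text
clock: 4.72
eef_pos: [538.2, -71.5, 166.9]
tool_rot: [3.141, 0.004, -3.139]
force: [-0.1, -0.7, -2.2]
width: 27.3
clock: 5.35
eef_pos: [418.3, -264.1, 165.4]
tool_rot: [-3.141, -0.0, 3.141]
force: [0.4, 0.4, -2.1]
width: 27.3
clock: 5.98
eef_pos: [399.5, -289.1, 103.9]
tool_rot: [3.14, -0.002, -3.14]
force: [0.3, -0.8, -1.7]
width: 27.3
[ 399.48709375 -289.06509711  103.90171757] [ 3.13982753e+00 -1.60966720e-03 -3.14016252e+00]
[448.45250762 268.07777407] [431.46577498 268.74220211]
```

```bash
python3 -m jog '{"angular":[[0,0,0],[0,0,0],[0,0,0],[0,0,0]],"travel":[[0,0,0.5],[0,0,1],[0,0,1.1],[0,0,1.1]],"fingers":[1,1,1,1]}'
python3 -m jog '{"angular":[[0,0,0],[0,0,0],[0,0,0],[0,0,0],[0,0,0]],"travel":[[0,0,0],[0,0,0],[0,0,0],[0,0,0],[0,0,-2]],"fingers":[0.5,0,0,0,0]}'
python3 -m jog '{"angular":[[0,0,0],[0,0,0],[0,0,0],[0,0,0],[0,0,0]],"travel":[[0,0,-3],[0,0,-6],[-2,2,-8],[-5,5,-8],[-8,8,-8]],"fingers":[0,0,0,0,0]}'
python3 -c "
from h import *
s=read_state();print(s['eef_pos'],s['tool_rot']);im=shot('side','s2.png')"
```

```text
clock: 6.52
eef_pos: [400.1, -290.5, 94.9]
tool_rot: [-3.141, 0.001, -3.141]
force: [-0.0, 1.4, 2.8]
width: 27.1
clock: 7.15
eef_pos: [398.6, -289.8, 113.4]
tool_rot: [3.14, -0.003, -3.142]
force: [-0.9, 0.1, -0.0]
width: 85.7
clock: 7.78
eef_pos: [480.5, -209.9, 194.8]
tool_rot: [-3.141, 0.001, 3.141]
force: [-0.4, -0.0, -0.2]
width: 85.7
[ 480.45160065 -209.90939245  194.75676674] [-3.14110150e+00  8.34073750e-04  3.14061003e+00]
```

View pics/s2.png

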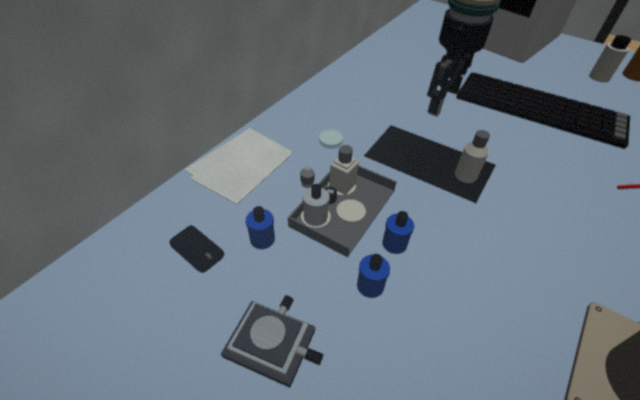

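The round bottle stands upright on the mat at about (470,160), and its disc in the bay is bare. Next is the square bottle.

```bash
python3 -m jog '{"angular":[[0,0,0],[0,0,0],[0,0,0],[0,0,0],[0,0,0]],"travel":[[-4,3.6,0],[-8,7.2,0],[-12,11,1],[-13.4,12.2,4],[-13.4,12.2,6.5]],"fingers":[0,0,0,0,0]}'
python3 -m jog '{"angular":[[0,0,0],[0,0,0],[0,0,0]],"travel":[[0,0,0],[0,0,0],[0,0,0]],"fingers":[0,0,0]}'
python3 - <<'E'
from h import *
s=read_state();print(s['clock'],s['eef_pos'],s['tool_rot'])
im=shot('wrist','w3.png');c=camera_model('wrist');np.save('w3T.npy',c['T'])
cv2.imwrite('pics/w3c.png',cv2.resize(im[180:360,200:440,::-1],None,fx=3,fy=3,interpolation=cv2.INTER_CUBIC))
E
```

```text
clock: 8.45
eef_pos: [614.6, -86.0, 128.0]
tool_rot: [3.14, 0.0, -3.138]
force: [-0.2, -0.0, -0.3]
width: 85.6
clock: 8.82
eef_pos: [614.3, -89.0, 130.7]
tool_rot: [-3.141, 0.002, 3.141]
force: [0.7, -0.8, 0.2]
width: 85.1
8.825 [614.34090453 -88.98689541 130.67917135] [-3.14127633e+00  2.28293438e-03  3.14085619e+00]
```

View pics/w3c.png

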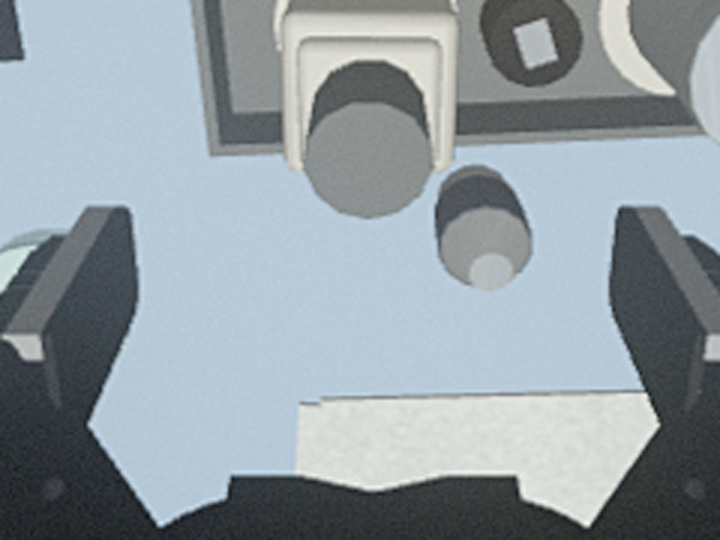

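Cap top is centred at about (323,233) in the full image, with the finger midline at 324.7, so it is centred within 1 mm. Descend and grip.

```bash
python3 - <<'E'
from h import *
c=dict(mtx=camera_model('wrist')['mtx'],T=np.load('w3T.npy'));print(ray(c,323,233.3,110),ray(c,200+534/3,180+35/3,29))
E
python3 -m jog '{"angular":[[0,0,0],[0,0,0],[0,0,0],[0,0,0],[0,0,0]],"travel":[[0,0,1.5],[0,0,3],[0,-0.05,4.5],[0,-0.05,4.5],[0,-0.05,4.5]],"fingers":[0,0,0,0,0.6]}'
python3 -m jog '{"angular":[[0,0,0],[0,0,0],[0,0,0],[0,0,0],[0,0,0]],"travel":[[0,0,0],[0,0,0],[0,0,0],[0,0,0],[0,0,0]],"fingers":[1,1,1,1,1]}'
python3 -c "
from h import *
for i in range(3):
  get_image('top');s=read_state();print(s['eef_pos'],s['width'])"
```

```text
[614.40829229 -90.76227058 110.        ] [612.69884884 -40.32366546  29.        ]
clock: 9.5
eef_pos: [613.7, -88.9, 84.1]
tool_rot: [3.142, -0.0, -3.142]
force: [-0.1, 0.2, 0.8]
width: 69.7
clock: 10.12
eef_pos: [614.1, -89.3, 84.9]
tool_rot: [-3.141, 0.001, 3.141]
force: [-1.3, -0.4, 6.2]
width: 27.5
[614.10161169 -89.25112663  84.94893001] 27.04618809197918
[614.10592561 -89.2529486   84.94713959] 27.20614514416501
[614.09345104 -89.24176949  84.942218  ] 27.333976261231747
```

```bash
python3 -m jog '{"angular":[[0,0,0],[0,0,0],[0,0,0],[0,0,0],[0,0,0]],"travel":[[0,0,-1],[0,0,-3],[0,0,-5],[0.3,-1.5,-6],[1,-5,-6]],"fingers":[1,1,1,1,1]}'
python3 -m jog '{"angular":[[0,0,0],[0,0,0],[0,0,0],[0,0,0],[0,0,0]],"travel":[[0.8,-4.2,0],[1.6,-8.5,0],[2.2,-12.5,0],[2.4,-14.6,1],[2.4,-14.6,3]],"fingers":[1,1,1,1,1]}'
python3 -m jog '{"angular":[[0,0,0],[0,0,0],[0,0,0],[0,0,0],[0,0,0]],"travel":[[0,0,1.5],[0,0,2.5],[0,0,3],[0,0,3.1],[0,0,3.1]],"fingers":[1,1,1,1,1]}'
python3 -m jog '{"angular":[[0,0,0],[0,0,0],[0,0,0],[0,0,0],[0,0,0]],"travel":[[0,0,0],[0,0,0],[0,0,0],[0,0,0],[0,0,-2]],"fingers":[0.5,0,0,0,0]}'
python3 -m jog '{"angular":[[0,0,0],[0,0,0],[0,0,0],[0,0,0],[0,0,0]],"travel":[[0,0,-3],[0,1,-6],[0,4,-6],[-0.5,9,-6],[-1,14,-6]],"fingers":[0,0,0,0,0]}'
```

```text
clock: 10.9
eef_pos: [604.2, -138.1, 145.1]
tool_rot: [3.141, 0.001, -3.138]
force: [-0.7, -0.6, -0.7]
width: 27.6
clock: 11.52
eef_pos: [578.9, -288.1, 113.8]
tool_rot: [-3.14, 0.001, 3.138]
force: [-0.0, 0.6, -1.3]
width: 27.2
clock: 12.15
eef_pos: [579.9, -284.4, 84.0]
tool_rot: [3.141, 0.0, -3.141]
force: [-1.4, 0.9, 3.5]
width: 27.1
clock: 12.78
eef_pos: [578.4, -284.4, 102.5]
tool_rot: [3.14, -0.003, -3.142]
force: [0.5, -0.3, 1.3]
width: 85.3
clock: 13.4
eef_pos: [590.3, -144.0, 165.1]
tool_rot: [-3.141, 0.002, 3.14]
force: [1.0, 0.5, -0.1]
width: 85.7
```

```bash
python3 -m jog '{"angular":[[0,0,0],[0,0,0],[0,0,0],[0,0,0],[0,0,0]],"travel":[[-0.5,5,0],[-1,10,0],[-1.5,15,1],[-2,16.6,3],[-2,16.6,4.5]],"fingers":[0,0,0,0,0]}'
python3 -m jog '{"angular":[[0,0,0],[0,0,0],[0,0,0]],"travel":[[0,0,0],[0,0,0],[0,0,0]],"fingers":[0,0,0]}'
python3 - <<'E'
from h import *
s=read_state();print(s['clock'],s['eef_pos'],s['tool_rot'])
im=shot('wrist','w4.png');c=camera_model('wrist');np.save('w4T.npy',c['T'])
cv2.imwrite('pics/w4c.png',cv2.resize(im[180:360,200:440,::-1],None,fx=3,fy=3,interpolation=cv2.INTER_CUBIC))
print(proj(c,[609.5,21,94]))
E
```

```text
clock: 14.02
eef_pos: [610.0, 22.1, 118.0]
tool_rot: [3.141, 0.001, -3.139]
force: [-0.1, -0.7, -1.2]
width: 85.5
clock: 14.4
eef_pos: [610.0, 19.6, 118.9]
tool_rot: [-3.141, 0.001, 3.139]
force: [0.0, 0.0, -0.5]
width: 85.1
14.4 [610.04557649  19.63100855 118.94605397] [-3.14123889e+00  1.04960082e-03  3.13947961e+00]
[327.29638108 229.45904884]
```

View pics/w4c.png

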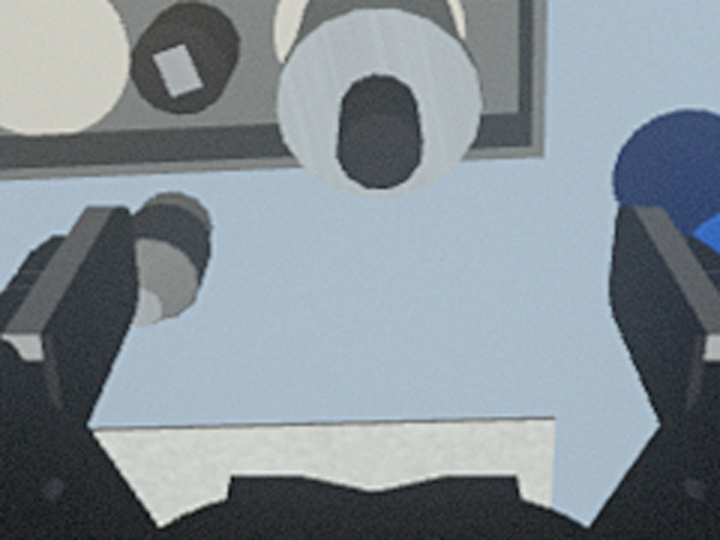

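The knob is centred at about (326,230), with the finger midline at 324.7. I'll shift 0.5 mm and grip.

```bash
python3 -m jog '{"angular":[[0,0,0],[0,0,0],[0,0,0],[0,0,0],[0,0,0]],"travel":[[0,0,1.5],[0,0.05,3],[0,0.05,4.5],[0,0.05,4.7],[0,0.05,4.7]],"fingers":[0,0,0,0,0.6]}'
python3 -m jog '{"angular":[[0,0,0],[0,0,0],[0,0,0],[0,0,0],[0,0,0]],"travel":[[0,0,0],[0,0,0],[0,0,0],[0,0,0],[0,0,0]],"fingers":[1,1,1,1,1]}'
python3 -c "
from h import *
for i in range(2):
  get_image('top');s=read_state();print(s['eef_pos'],s['width'],s['force'])"
```

```text
clock: 15.08
eef_pos: [609.6, 21.6, 70.9]
tool_rot: [-3.142, -0.0, -3.141]
force: [0.3, 0.3, 0.7]
width: 69.8
clock: 15.7
eef_pos: [610.0, 21.4, 71.8]
tool_rot: [-3.141, 0.001, 3.141]
force: [-0.3, -1.4, 5.4]
width: 18.1
[609.9713394   21.39296018  71.83239249] 17.78892428429682 [-1.24280974 -1.29973249  4.90883432]
[609.98149927  21.41637697  71.84860761] 18.007921299047585 [-0.63299089 -0.73459558  5.51623232]
```

```bash
python3 -m jog '{"angular":[[0,0,0],[0,0,0],[0,0,0],[0,0,0],[0,0,0]],"travel":[[0,0,-1],[0,0,-3],[0.3,-1,-5],[1.2,-3.5,-6],[2.8,-7.5,-6]],"fingers":[1,1,1,1,1]}'
python3 -m jog '{"angular":[[0,0,0],[0,0,0],[0,0,0],[0,0,0],[0,0,0]],"travel":[[1.7,-4.5,0],[3.4,-9,0],[5.1,-13.5,0],[6.8,-18,0],[8.4,-22,0]],"fingers":[1,1,1,1,1]}'
python3 -m jog '{"angular":[[0,0,0],[0,0,0],[0,0,0],[0,0,0],[0,0,0]],"travel":[[0.8,-1.6,0],[0.8,-1.6,1.5],[0.8,-1.6,3.5],[0.8,-1.6,5],[0.8,-1.6,5.5]],"fingers":[1,1,1,1,1]}'
python3 -m jog '{"angular":[[0,0,0],[0,0,0],[0,0,0]],"travel":[[0,0,0.4],[0,0,0.6],[0,0,0.6]],"fingers":[1,1,1]}'
python3 -m jog '{"angular":[[0,0,0],[0,0,0],[0,0,0],[0,0,0],[0,0,0]],"travel":[[0,0,0],[0,0,0],[0,0,0],[0,0,0],[0,0,-2]],"fingers":[0.5,0,0,0,0]}'
python3 -m jog '{"angular":[[0,0,0],[0,0,0],[0,0,0],[0,0,0],[0,0,0]],"travel":[[0,0,-3],[0,0,-6],[0,3,-8],[-1.5,8,-8],[-3,13,-8]],"fingers":[0,0,0,0,0]}'
python3 -m jog '{"angular":[[0,0,0],[0,0,0],[0,0,0],[0,0,0],[0,0,0]],"travel":[[-3,4,0],[-6,8,0],[-9,11.7,2],[-9,11.7,5],[-9,11.7,7]],"fingers":[0,0,0,0,0]}'
python3 -m jog '{"angular":[[0,0,0],[0,0,0]],"travel":[[0,0,0],[0,0,0]],"fingers":[0,0]}'
python3 - <<'E'
from h import *
s=read_state();print(s['clock'],s['eef_pos'],s['tool_rot'])
shot('side','s5.png');shot('top','t5.png')
im=shot('wrist','w5.png');c=camera_model('wrist');np.save('w5T.npy',c['T'])
E
```

```text
clock: 16.42
eef_pos: [582.5, -53.3, 132.9]
tool_rot: [3.141, 0.003, -3.139]
force: [-0.0, -0.2, -2.3]
width: 17.9
clock: 17.05
eef_pos: [496.0, -276.1, 131.9]
tool_rot: [-3.141, -0.0, 3.14]
force: [0.9, -0.3, -2.7]
width: 18.2
clock: 17.68
eef_pos: [489.5, -287.5, 74.8]
tool_rot: [3.14, -0.002, -3.139]
force: [-0.2, -0.0, -3.1]
width: 17.9
clock: 18.05
eef_pos: [490.0, -289.5, 70.9]
tool_rot: [-3.141, 0.001, 3.142]
force: [-0.4, 0.1, -0.7]
width: 17.7
clock: 18.68
eef_pos: [488.5, -288.8, 89.3]
tool_rot: [3.14, -0.003, -3.142]
force: [0.9, -0.1, 0.6]
width: 85.4
clock: 19.3
eef_pos: [520.1, -158.5, 170.8]
tool_rot: [-3.141, 0.001, 3.14]
force: [0.3, 0.4, -0.6]
width: 85.2
clock: 19.92
eef_pos: [609.2, -41.4, 98.8]
tool_rot: [3.141, -0.002, -3.14]
force: [0.1, 0.0, 0.7]
width: 85.7
clock: 20.18
eef_pos: [610.2, -42.6, 101.0]
tool_rot: [-3.142, 0.001, 3.141]
force: [0.6, 0.3, -0.0]
width: 85.4
20.175 [610.15994452 -42.57964854 101.03724549] [-3.14158988e+00  1.12618336e-03  3.14130640e+00]
```

View pics/w5.png

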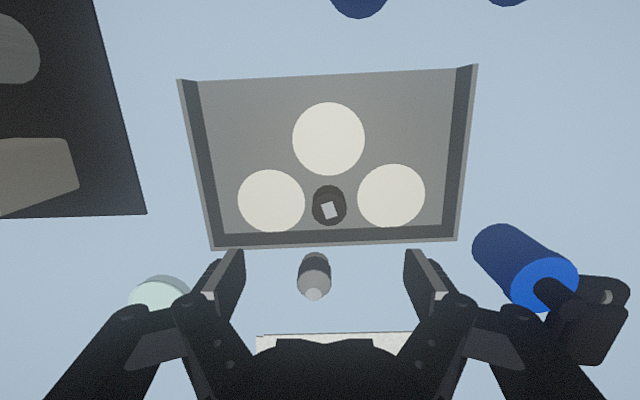

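View pics/s5.png

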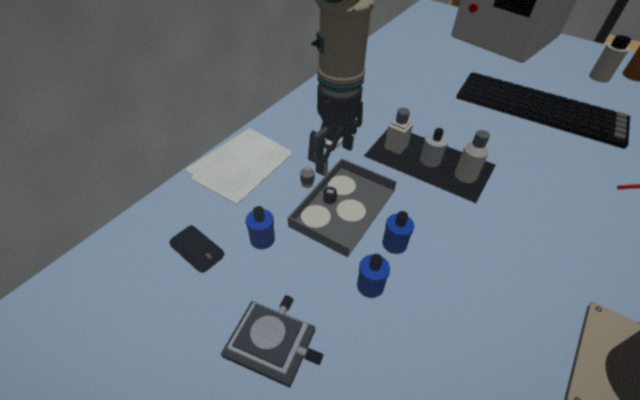

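All three stand on the mat (side view 400,130; 433,148; 471,160). The specimen's top is at about (329.5,208) in the wrist view.

```bash
python3 - <<'E'
from h import *
c=dict(mtx=camera_model('wrist')['mtx'],T=np.load('w5T.npy'))
print('spec',ray(c,329.5,208.5,29)[:2],ray(c,329,210,29)[:2])
im=cv2.imread('pics/w5.png');m=cv2.inRange(im[120:236,235:430],(175,175,175),(255,255,255))
n,l,st,ce=cv2.connectedComponentsWithStats(m)
for a,q in zip(st,ce):
    if a[4]>30: print(a[4],ray(c,q[0]+235,q[1]+120,4 if a[4]>500 else 29)[:2].round(1))
ct=camera_model('top');im=cv2.imread('pics/t5.png');t=im[205:240,180:212]
for k in (camera_model('top'),):
    m=cv2.inRange(t,(90,90,90),(255,255,255));n,l,st,ce=cv2.connectedComponentsWithStats(m);print([(a[4],a[:4].tolist(),ray(k,q[0]+180,q[1]+205,45)[:2].round(1)) for a,q in zip(st[1:],ce[1:]) if a[4]>50])
E
```

```text
spec [613.8770577  -39.27738182] [615.21722596 -39.68468228]
12468 [592.2 -35.5]
3396 [564.7 -40.4]
3381 [610.8  16.9]
3301 [616.  -92.6]
56 [615.7 -38. ]
[(np.int32(248), [5, 8, 21, 21], array([514.3, 284.1]))]
```

```bash
python3 -m jog '{"angular":[[0,0,0],[0,0,0],[0,0,0],[0,0,0],[0,0,0]],"travel":[[-0.4,0.35,2],[-0.4,0.35,4.5],[-0.4,0.35,7],[-0.4,0.35,8.5],[-0.4,0.35,9.4]],"fingers":[0,0,0,0,0]}'
python3 -m jog '{"angular":[[0,0,0],[0,0,0]],"travel":[[0,0,0],[0,0,0]],"fingers":[0,0]}'
python3 -m jog '{"angular":[[0,0,0],[0,0,0],[0,0,0],[0,0,0],[0,0,0]],"travel":[[0,0,0],[0,0,0],[0,0,0],[0,0,0],[0,0,0]],"fingers":[0.6,1,1,1,1]}'
python3 -m jog '{"angular":[[0,0,0]],"travel":[[0,0,0]],"fingers":[1]}'
```

```text
clock: 20.95
eef_pos: [613.3, -38.7, 5.0]
tool_rot: [3.141, -0.001, -3.141]
force: [-0.2, 0.1, -0.2]
width: 85.6
clock: 21.2
eef_pos: [614.3, -38.9, 7.0]
tool_rot: [-3.142, 0.001, 3.142]
force: [-0.2, -0.4, -0.2]
width: 85.6
clock: 21.82
eef_pos: [614.0, -38.9, 6.8]
tool_rot: [-3.142, 0.001, 3.142]
force: [-1.5, -0.0, 5.0]
width: 28.2
clock: 21.95
eef_pos: [614.0, -39.0, 6.8]
tool_rot: [-3.142, 0.001, 3.142]
force: [-0.5, -0.1, 5.3]
width: 28.2
```

```bash
python3 -m jog '{"angular":[[0,0,0],[0,0,0],[0,0,0],[0,0,0],[0,0,0]],"travel":[[0,0,-1.5],[0,0,-4],[0,0,-8],[0,0,-11.5],[1,3.5,-12.3]],"fingers":[1,1,1,1,1]}'
python3 -m jog '{"angular":[[0,0,0],[0,0,0],[0,0,0],[0,0,0],[0,0,0]],"travel":[[1.5,4.8,0],[3,9.6,0],[4.5,14.4,0],[6,19,0],[7,23,0]],"fingers":[1,1,1,1,1]}'
python3 -m jog '{"angular":[[0,0,0],[0,0,0],[0,0,0],[0,0,0]],"travel":[[0.6,2.5,0],[0.6,2.5,0],[0.6,2.5,0],[0.6,2.5,0]],"fingers":[1,1,1,1]}'
python3 - <<'E'
from h import *
s=read_state();print(s['clock'],s['eef_pos'],s['tool_rot'])
shot('side','s6.png')
im=shot('wrist','w6.png');c=camera_model('wrist');np.save('w6T.npy',c['T'])
print(proj(c,[516,283,45]))
E
```

```text
clock: 22.58
eef_pos: [606.0, -7.6, 132.7]
tool_rot: [-3.139, 0.006, 3.136]
force: [0.3, 0.4, -0.1]
width: 28.2
clock: 23.2
eef_pos: [532.6, 228.1, 129.9]
tool_rot: [3.141, -0.0, -3.14]
force: [0.6, -0.2, -0.8]
width: 27.8
clock: 23.7
eef_pos: [528.3, 249.1, 129.4]
tool_rot: [-3.141, 0.0, 3.139]
force: [0.9, 0.1, -1.1]
width: 28.3
23.7 [528.25372559 249.08595709 129.41986178] [-3.14059114e+00  2.01138405e-04  3.13898381e+00]
[364.62932745 186.36967491]
```

View pics/w6.png

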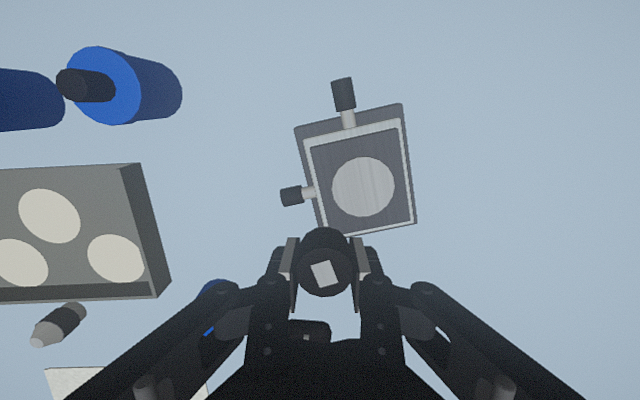

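```bash
python3 - <<'E'
from h import *
c=dict(mtx=camera_model('wrist')['mtx'],T=np.load('w6T.npy'))
im=cv2.imread('pics/w6.png')
m=cv2.inRange(im[150:225,325:400],(125,125,125),(255,255,255));n,l,st,ce=cv2.connectedComponentsWithStats(m)
for a,q in zip(st,ce):
    if a[4]>300: print(a.tolist(),q+[325,150],ray(c,q[0]+325,q[1]+150,45)[:2].round(1))
print(ray(c,363.3,187,45)[:2].round(1))
g=cv2.cvtColor(im,cv2.COLOR_BGR2GRAY)[222:305,290:360]
cv2.imwrite('pics/w6c.png',cv2.convertScaleAbs(cv2.resize(g,None,fx=7,fy=7,interpolation=cv2.INTER_CUBIC),alpha=2))
E
```

```text
[0, 0, 75, 75, 2649] [361.27633069 187.28652322] [516.8 280.2]
[7, 7, 63, 60, 2946] [362.75831636 186.39069925] [516.  281.4]
[516.6 281.9]
```

View pics/w6c.png

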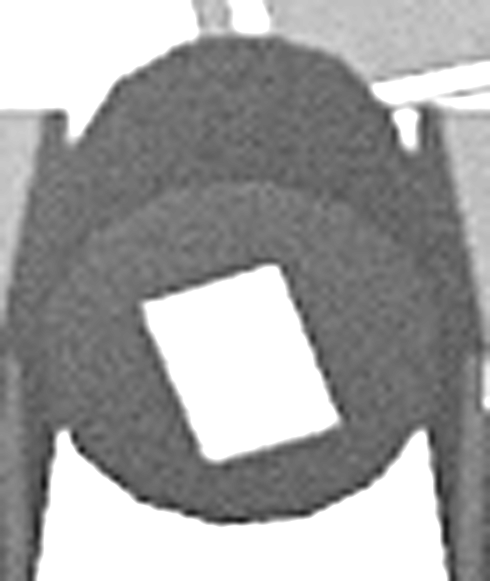

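The specimen top centre is at about (324.6,272.1), the seat at (362.8,186.4).

```bash
python3 - <<'E'
from h import *
T=np.load('w6T.npy');c=dict(mtx=camera_model('wrist')['mtx'],T=T)
print(ray(c,324.6,272.1,151.6), T[:3,3])
c=camera_model('side');im=cv2.imread('pics/side0.png');m=cv2.inRange(im[310:355,245:292],(100,100,100),(255,255,255))
n,l,st,ce=cv2.connectedComponentsWithStats(m)
for a,q in zip(st,ce):
    if a[4]>300: print(a.tolist(),ray(c,q[0]+245,q[1]+310,45)[:2].round(1))
E
```

```text
[528.28469431 248.7602162  151.6       ] [446.79938059 248.74568096 270.75764597]
[0, 0, 47, 45, 1132] [514.3 282.8]
[5, 6, 35, 33, 885] [516.5 282.3]
```

```bash
python3 -m jog '{"angular":[[0,0,0],[0,0,0],[0,0,0],[0,0,0],[0,0,0]],"travel":[[0.6,1.6,0],[1.2,3.2,1],[1.2,3.3,3],[1.2,3.3,5],[1.2,3.3,6.5]],"fingers":[1,1,1,1,1]}'
python3 -m jog '{"angular":[[0,0,0],[0,0,0],[0,0,0]],"travel":[[0,0,0.5],[0,0,0.5],[0,0,0.5]],"fingers":[1,1,1]}'
python3 -c "
from h import *
for i in range(2):
  get_image('top');print(read_state()['eef_pos'])"
```

```text
clock: 24.42
eef_pos: [514.4, 285.4, 62.8]
tool_rot: [-3.142, -0.001, -3.14]
force: [-0.0, 1.1, -0.4]
width: 27.9
clock: 24.8
eef_pos: [516.1, 284.3, 59.9]
tool_rot: [3.141, 0.001, 3.141]
force: [-0.0, -0.4, -0.6]
width: 28.1
[516.1466965  284.32624973  59.99156448]
[516.11897597 284.28242817  59.99578795]
```

```bash
python3 -m jog '{"angular":[[0,0,0],[0,0,0],[0,0,0],[0,0,0],[0,0,0]],"travel":[[0,-0.2,0],[0,-0.2,0.6],[0,-0.2,1.1],[0,-0.2,1.2],[0,-0.2,1.2]],"fingers":[1,1,1,1,1]}'
python3 -m jog '{"angular":[[0,0,0],[0,0,0]],"travel":[[0,0,0],[0,0,0]],"fingers":[1,1]}'
```

```text
clock: 25.52
eef_pos: [515.5, 282.0, 47.8]
tool_rot: [-3.141, -0.0, 3.141]
force: [-2.6, -0.4, 7.0]
width: 28.2
clock: 25.78
eef_pos: [515.6, 281.9, 47.8]
tool_rot: [-3.141, -0.0, 3.141]
force: [-2.3, -1.2, 6.1]
width: 28.3
```

```bash
python3 -m jog '{"angular":[[0,0,0],[0,0,0],[0,0,0],[0,0,0],[0,0,0]],"travel":[[0,0,0],[0,0,0],[0,0,0],[0,0,0],[0,0,-2]],"fingers":[0.7,0.3,0,0,0]}'
python3 -m jog '{"angular":[[0,0,0],[0,0,0],[0,0,0],[0,0,0],[0,0,0]],"travel":[[0,0,-3],[0,-1,-6],[0,-2,-9],[0,-2,-11],[0,-2,-11]],"fingers":[0,0,0,0,0]}'
python3 - <<'E'
from h import *
s=read_state();print(s['clock'],s['eef_pos'])
im=shot('wrist','w7.png');c=camera_model('wrist');np.save('w7T.npy',c['T']);p=proj(c,[516,282,45]).astype(int);print(p)
x,y=p-[60,60]
cv2.imwrite('pics/w7c.png',cv2.convertScaleAbs(cv2.resize(im[y:y+120,x:x+120,::-1],None,fx=4,fy=4,interpolation=cv2.INTER_CUBIC),alpha=1.5));print(x,y)
E
```

```text
clock: 26.4
eef_pos: [514.4, 281.4, 66.0]
tool_rot: [-3.14, -0.003, -3.142]
force: [0.9, -0.1, 0.5]
width: 85.3
clock: 27.02
eef_pos: [516.6, 262.5, 178.6]
tool_rot: [3.14, 0.003, 3.141]
force: [-0.6, 0.1, -0.5]
width: 85.8
27.025 [516.62557565 262.53106743 178.63048221]
[344 184]
284 124
```

View pics/w7c.png

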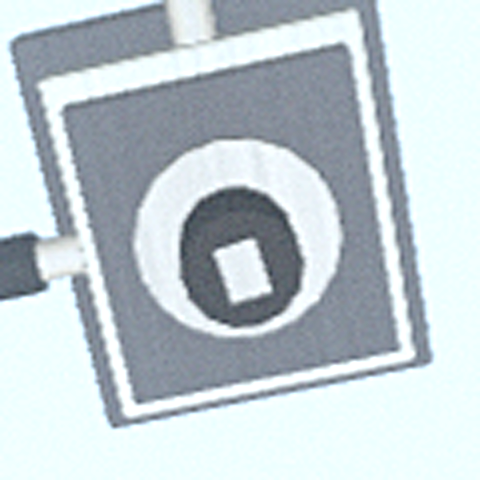

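```bash
python3 - <<'E'
from h import *
T=np.load('w7T.npy');c=dict(mtx=camera_model('wrist')['mtx'],T=T)
r=lambda u,v,z:ray(c,284+u/4,124+v/4,z)[:2].round(1)
print('seat',r(237.5,238,45),'spectop',r(243,267,70),'rect',r(243,271,70),'basefront',r(238,186,45),'topback',r(243,327,70),'seat front/back',r(237,138,45),r(237,338,45))
E
```

```text
seat [515.3 281. ] spectop [515.  280.7] rect [516.  280.7] basefront [501.5 280.9] topback [530.2 281. ] seat front/back [489.2 280.3] [542.9 281.5]
```

The specimen is upright and centred on the seat within about 1 mm: seat (515.3,281.0), specimen (515.5,280.8). Now return the tin.

```bash
python3 -m jog '{"angular":[[0,0,0],[0,0,0],[0,0,0],[0,0,0],[0,0,0]],"travel":[[0,-5,0],[0,-10.5,0],[0,-16,0],[0,-21.5,0],[0,-27,0]],"fingers":[0,0,0,0,0]}'
python3 -m jog '{"angular":[[0,0,0],[0,0,0],[0,0,0],[0,0,0],[0,0,0]],"travel":[[0.5,-5.5,0],[1,-11,0],[1.5,-16.5,0],[2,-22,0],[2.6,-27,0]],"fingers":[0,0,0,0,0]}'
python3 -m jog '{"angular":[[0,0,0],[0,0,0],[0,0,0],[0,0,0],[0,0,0]],"travel":[[0,-1.2,2],[0,-1.2,5],[0,-1.2,5],[0,-1.2,5],[0,-1.2,5]],"fingers":[0,0,0,0,0]}'
python3 -c "
from h import *
for i in range(2):
  print(read_state()['eef_pos']);get_image('top')"
```

```text
clock: 27.7
eef_pos: [514.7, -9.4, 175.9]
tool_rot: [3.141, -0.002, -3.141]
force: [0.6, -0.2, -0.5]
width: 85.5
clock: 28.32
eef_pos: [488.7, -279.5, 175.7]
tool_rot: [3.141, -0.002, 3.141]
force: [0.5, -1.1, 0.1]
width: 85.9
clock: 28.95
eef_pos: [490.5, -289.6, 128.2]
tool_rot: [-3.141, 0.001, -3.141]
force: [-0.8, 0.1, 0.4]
width: 85.4
[ 490.49223264 -289.5795151   128.15866256]
[ 490.41501389 -289.75532778  128.22844715]
```

```bash
python3 -m jog '{"angular":[[0,0,0],[0,0,0],[0,0,0],[0,0,0],[0,0,0]],"travel":[[0.04,0,2],[0.04,0,4],[0.04,0,5.7],[0.04,0,5.7],[0.04,0,5.7]],"fingers":[0,0,0,0,0.6]}'
python3 -m jog '{"angular":[[0,0,0],[0,0,0],[0,0,0],[0,0,0],[0,0,0]],"travel":[[0,0,0],[0,0,0],[0,0,0],[0,0,0],[0,0,0]],"fingers":[1,1,1,1,1]}'
python3 -c "
from h import *
print(read_state()['eef_pos'],read_state()['width'])"
```

```text
clock: 29.68
eef_pos: [489.6, -290.1, 70.8]
tool_rot: [-3.141, 0.001, -3.142]
force: [0.4, -0.1, 0.3]
width: 69.7
clock: 30.3
eef_pos: [489.6, -290.1, 70.9]
tool_rot: [-3.141, 0.001, 3.142]
force: [-1.1, 0.5, 6.2]
width: 18.0
[ 489.55304293 -290.11707668   70.91339724] 17.96764989438623
```

```bash
python3 -m jog '{"angular":[[0,0,0],[0,0,0],[0,0,0],[0,0,0],[0,0,0]],"travel":[[0,0,-1],[0,0,-3],[0,0,-5],[-1,2.5,-6],[-2.6,6.7,-6]],"fingers":[1,1,1,1,1]}'
python3 -m jog '{"angular":[[0,0,0],[0,0,0],[0,0,0],[0,0,0],[0,0,0]],"travel":[[-1.8,4.6,0],[-3.6,9.2,0],[-5.4,13.8,0],[-7.2,18.4,0],[-8.8,22.5,0]],"fingers":[1,1,1,1,1]}'
python3 -m jog '{"angular":[[0,0,0],[0,0,0],[0,0,0],[0,0,0],[0,0,0]],"travel":[[-0.6,1.9,0],[-0.6,1.9,1],[-0.6,1.9,3],[-0.6,1.9,4],[-0.6,1.9,4.5]],"fingers":[1,1,1,1,1]}'
python3 -m jog '{"angular":[[0,0,0],[0,0,0],[0,0,0]],"travel":[[0,0,0],[0,0,0],[0,0,0]],"fingers":[1,1,1]}'
python3 -c "
from h import *
for i in range(2):
  print(read_state()['eef_pos'],read_state()['force']);get_image('top')"
```

```text
clock: 30.92
eef_pos: [515.2, -224.6, 131.4]
tool_rot: [-3.14, 0.001, 3.137]
force: [0.2, 0.6, -2.1]
width: 17.4
clock: 31.55
eef_pos: [603.4, 4.1, 130.3]
tool_rot: [3.141, -0.001, -3.141]
force: [0.6, 0.1, -1.8]
width: 18.1
clock: 32.17
eef_pos: [608.4, 19.2, 84.4]
tool_rot: [-3.141, -0.002, 3.139]
force: [-0.6, -0.1, -2.7]
width: 18.2
clock: 32.55
eef_pos: [609.6, 21.1, 85.8]
tool_rot: [3.141, 0.001, -3.142]
force: [-0.2, -0.7, -2.5]
width: 17.7
[609.58938505  21.12531566  85.83650988] [-0.17347457 -0.67934139 -2.46099935]
[609.52203571  21.12819822  85.74453662] [-0.20838942 -0.50257304 -2.44883118]
```

```bash
python3 -m jog '{"angular":[[0,0,0],[0,0,0],[0,0,0],[0,0,0],[0,0,0]],"travel":[[0,0,0.5],[0,0,1],[0,0,1.3],[0,0,1.4],[0,0,1.4]],"fingers":[1,1,1,1,1]}'
python3 -m jog '{"angular":[[0,0,0],[0,0,0],[0,0,0],[0,0,0],[0,0,0]],"travel":[[0,0,0],[0,0,0],[0,0,0],[0,0,0],[0,0,-2]],"fingers":[0.7,0.3,0,0,0]}'
python3 -m jog '{"angular":[[0,0,0],[0,0,0],[0,0,0],[0,0,0],[0,0,0]],"travel":[[0,0,-3],[0,0,-5],[0,-3,-8],[0.5,-8,-8],[1,-13,-8]],"fingers":[0,0,0,0,0]}'
python3 -m jog '{"angular":[[0,0,0],[0,0,0],[0,0,0],[0,0,0],[0,0,0]],"travel":[[0.5,-5,0],[1,-10,0],[1.5,-15,0],[2,-17.6,1],[2,-17.6,3]],"fingers":[0,0,0,0,0]}'
python3 -m jog '{"angular":[[0,0,0],[0,0,0],[0,0,0]],"travel":[[0,0,0],[0,0,0],[0,0,0]],"fingers":[0,0,0]}'
python3 -c "
from h import *
for i in range(2):
  print(read_state()['eef_pos'],read_state()['force']);get_image('top')"
```

```text
clock: 33.28
eef_pos: [609.0, 21.1, 72.0]
tool_rot: [3.142, -0.0, -3.142]
force: [-1.7, -0.2, 5.6]
width: 17.9
clock: 33.9
eef_pos: [607.9, 21.0, 90.1]
tool_rot: [-3.141, -0.003, -3.142]
force: [0.7, 0.0, 0.6]
width: 85.5
clock: 34.52
eef_pos: [599.4, -110.0, 171.9]
tool_rot: [-3.141, 0.001, -3.14]
force: [0.9, 0.1, 0.4]
width: 85.7
clock: 35.15
eef_pos: [578.4, -289.6, 141.7]
tool_rot: [-3.138, 0.001, 3.136]
force: [1.1, 0.6, -1.0]
width: 85.2
clock: 35.52
eef_pos: [580.0, -284.6, 142.2]
tool_rot: [-3.141, 0.001, -3.141]
force: [-0.1, -0.4, -0.4]
width: 85.4
[ 580.02212116 -284.55916071  142.2181638 ] [-0.08812504 -0.38275657 -0.38915868]
[ 579.93781025 -284.57682508  142.16636436] [-0.62622947  0.61102271 -0.28165298]
```

```bash
python3 -m jog '{"angular":[[0,0,0],[0,0,0],[0,0,0],[0,0,0],[0,0,0]],"travel":[[0,0,2],[0,0,4],[0,0,5.8],[0,0,5.8],[0,0,5.8]],"fingers":[0,0,0,0,0.6]}'
python3 -m jog '{"angular":[[0,0,0],[0,0,0],[0,0,0],[0,0,0],[0,0,0]],"travel":[[0,0,0],[0,0,0],[0,0,0],[0,0,0],[0,0,0]],"fingers":[1,1,1,1,1]}'
python3 -c "
from h import *
print(read_state()['eef_pos'],read_state()['width'])"
```

```text
clock: 36.25
eef_pos: [579.8, -285.1, 83.9]
tool_rot: [-3.141, 0.001, -3.142]
force: [1.0, -0.7, -0.5]
width: 69.6
clock: 36.88
eef_pos: [579.8, -285.4, 84.1]
tool_rot: [-3.141, 0.002, 3.141]
force: [-0.9, -1.0, 5.2]
width: 27.1
[ 579.83616193 -285.43239457   84.11920216] 27.134099449946206
```

```bash
python3 -m jog '{"angular":[[0,0,0],[0,0,0],[0,0,0],[0,0,0],[0,0,0]],"travel":[[0,0,-1],[0,0,-3],[0,0,-5],[-0.3,1.5,-6],[-1,5,-6]],"fingers":[1,1,1,1,1]}'
python3 -m jog '{"angular":[[0,0,0],[0,0,0],[0,0,0],[0,0,0],[0,0,0]],"travel":[[-0.8,4.2,0],[-1.6,8.5,0],[-2.2,12.5,0],[-2.4,14.5,0],[-2.4,14.6,2]],"fingers":[1,1,1,1,1]}'
python3 -m jog '{"angular":[[0,0,0],[0,0,0],[0,0,0],[0,0,0],[0,0,0]],"travel":[[0,0,1],[0,0,2],[0,0,2.5],[0,0,2.5],[0,0,2.5]],"fingers":[1,1,1,1,1]}'
python3 -c "
from h import *
for i in range(2):
  print(read_state()['eef_pos'],read_state()['force']);get_image('top')"
```

```text
clock: 37.5
eef_pos: [589.1, -235.6, 144.0]
tool_rot: [-3.14, 0.001, 3.138]
force: [-0.1, 0.3, -1.9]
width: 27.1
clock: 38.12
eef_pos: [614.6, -86.1, 124.3]
tool_rot: [3.141, 0.003, -3.138]
force: [0.5, -0.4, -1.3]
width: 27.4
clock: 38.75
eef_pos: [613.5, -89.2, 98.7]
tool_rot: [-3.141, 0.001, 3.141]
force: [0.5, 0.4, -1.6]
width: 27.2
[613.54601825 -89.16470716  98.66989369] [ 0.48635511  0.43687789 -1.56020807]
[613.58671859 -89.09861366  98.73277546] [ 0.19288807  0.21019867 -1.28603283]
```

```bash
python3 -m jog '{"angular":[[0,0,0],[0,0,0],[0,0,0],[0,0,0],[0,0,0]],"travel":[[-0.06,-0.03,0.5],[-0.06,-0.03,1],[-0.06,-0.03,1.3],[-0.06,-0.03,1.4],[-0.06,-0.03,1.4]],"fingers":[1,1,1,1,1]}'
python3 -m jog '{"angular":[[0,0,0],[0,0,0],[0,0,0],[0,0,0],[0,0,0]],"travel":[[0,0,0],[0,0,0],[0,0,0],[0,0,0],[0,0,-2]],"fingers":[0.7,0.3,0,0,0]}'
python3 -m jog '{"angular":[[0,0,0],[0,0,0],[0,0,0],[0,0,0],[0,0,0]],"travel":[[0,0,-3],[0,0,-5],[2.5,-2.5,-8],[6,-6,-8],[9.5,-9.5,-8]],"fingers":[0,0,0,0,0]}'
python3 -m jog '{"angular":[[0,0,0],[0,0,0],[0,0,0],[0,0,0],[0,0,0]],"travel":[[4,-3.5,0],[8,-7,0],[11.8,-10.5,0],[11.8,-10.5,1],[11.8,-10.5,3]],"fingers":[0,0,0,0,0]}'
python3 -m jog '{"angular":[[0,0,0],[0,0,0],[0,0,0]],"travel":[[0,0,0],[0,0,0],[0,0,0]],"fingers":[0,0,0]}'
python3 -c "
from h import *
for i in range(2):
  print(read_state()['eef_pos'],read_state()['force']);get_image('top')"
```

```text
clock: 39.48
eef_pos: [613.8, -89.2, 85.1]
tool_rot: [3.142, 0.0, 3.142]
force: [-2.3, 0.0, 6.6]
width: 27.3
clock: 40.1
eef_pos: [612.5, -89.0, 102.9]
tool_rot: [3.141, -0.004, -3.141]
force: [0.6, 0.8, -0.2]
width: 85.1
clock: 40.72
eef_pos: [518.1, -185.2, 184.7]
tool_rot: [-3.141, 0.001, -3.141]
force: [0.6, -0.9, -0.6]
width: 85.5
clock: 41.35
eef_pos: [401.7, -289.7, 154.5]
tool_rot: [-3.141, 0.002, 3.14]
force: [1.3, -0.5, 0.5]
width: 85.2
clock: 41.72
eef_pos: [401.6, -289.1, 154.8]
tool_rot: [-3.141, 0.001, -3.141]
force: [-0.2, -0.2, 0.2]
width: 85.4
[ 401.57823903 -289.11955335  154.82951294] [-0.21410182 -0.19492732  0.20061549]
[ 401.44872445 -289.19572997  154.84023095] [-0.07043104 -0.72973327  0.33723597]
```

Shift to (400.1,-290.5), down 59.9 mm.

```bash
python3 -m jog '{"angular":[[0,0,0],[0,0,0],[0,0,0],[0,0,0],[0,0,0]],"travel":[[0.14,-0.13,2],[0.14,-0.13,4],[0.14,-0.13,6],[0.14,-0.13,6],[0.14,-0.13,6]],"fingers":[0,0,0,0,0.6]}'
python3 -m jog '{"angular":[[0,0,0],[0,0,0],[0,0,0],[0,0,0],[0,0,0]],"travel":[[0,0,0],[0,0,0],[0,0,0],[0,0,0],[0,0,0]],"fingers":[1,1,1,1,1]}'
python3 -c "
from h import *
print(read_state()['eef_pos'],read_state()['width'])"
```

```text
clock: 42.45
eef_pos: [399.9, -290.8, 94.9]
tool_rot: [-3.141, 0.001, -3.142]
force: [0.7, 0.6, -0.3]
width: 69.7
clock: 43.08
eef_pos: [399.9, -290.5, 95.0]
tool_rot: [-3.141, 0.001, -3.141]
force: [-0.7, 1.6, 5.8]
width: 27.5
[ 399.85588992 -290.50452268   95.03157665] 27.527011494601904
```

```bash
python3 -m jog '{"angular":[[0,0,0],[0,0,0],[0,0,0],[0,0,0],[0,0,0]],"travel":[[0,0,-1],[0,0,-3],[0,0,-5],[-0.5,1,-7],[-2,3.5,-7]],"fingers":[1,1,1,1,1]}'
python3 -m jog '{"angular":[[0,0,0],[0,0,0],[0,0,0],[0,0,0],[0,0,0]],"travel":[[-2.2,3.5,0],[-4.6,7.5,0],[-7,11.5,0],[-9.4,15.5,0],[-11.7,19,0]],"fingers":[1,1,1,1,1]}'
python3 -m jog '{"angular":[[0,0,0],[0,0,0],[0,0,0],[0,0,0],[0,0,0]],"travel":[[-1.4,2,0],[-2,2.86,0],[-2,2.86,2],[-2,2.86,4],[-2,2.86,5.5]],"fingers":[1,1,1,1,1]}'
python3 -m jog '{"angular":[[0,0,0],[0,0,0],[0,0,0]],"travel":[[0,0,0],[0,0,0],[0,0,0]],"fingers":[1,1,1]}'
python3 -c "
from h import *
for i in range(2):
  print(read_state()['eef_pos'],read_state()['force']);get_image('top')"
```

```text
clock: 43.7
eef_pos: [419.6, -257.2, 166.1]
tool_rot: [-3.139, 0.002, 3.138]
force: [-0.3, 0.7, -2.6]
width: 27.4
clock: 44.32
eef_pos: [536.9, -63.8, 164.6]
tool_rot: [3.141, -0.0, -3.141]
force: [-0.2, -0.5, -1.7]
width: 27.3
clock: 44.95
eef_pos: [555.6, -38.2, 108.6]
tool_rot: [-3.141, -0.001, 3.14]
force: [0.7, 0.1, -1.5]
width: 27.5
clock: 45.32
eef_pos: [557.0, -37.1, 110.1]
tool_rot: [-3.142, 0.001, 3.141]
force: [0.6, -0.1, -2.1]
width: 27.6
[557.00344728 -37.08577567 110.06418986] [ 0.59740641 -0.07880431 -2.1140097 ]
[556.90350929 -36.97640408 109.99152651] [ 0.38747413 -0.38990232 -1.64473851]
```

```bash
python3 -m jog '{"angular":[[0,0,0],[0,0,0],[0,0,0],[0,0,0],[0,0,0]],"travel":[[0,0,0.5],[0,0,1],[0,0,1.3],[0,0,1.4],[0,0,1.4]],"fingers":[1,1,1,1,1]}'
python3 -m jog '{"angular":[[0,0,0],[0,0,0],[0,0,0],[0,0,0],[0,0,0]],"travel":[[0,0,0],[0,0,0],[0,0,0],[0,0,0],[0,0,-2]],"fingers":[0.7,0.3,0,0,0]}'
python3 -m jog '{"angular":[[0,0,0],[0,0,0],[0,0,0],[0,0,0],[0,0,0]],"travel":[[0,0,-3],[0,0,-5],[-1.8,0.4,-8.4],[-1.8,0.4,-8.4],[-1.8,0.4,-8.4]],"fingers":[0,0,0,0,0]}'
python3 - <<'E'
from h import *
s=read_state();print(s['clock'],s['eef_pos'],s['tool_rot'])
im=shot('wrist','w8.png');c=camera_model('wrist');np.save('w8T.npy',c['T'])
x=cv2.cvtColor(im[100:260,215:425,::-1],cv2.COLOR_RGB2BGR)[:,:,::-1]
cv2.imwrite('pics/w8c.png',cv2.convertScaleAbs(cv2.resize(im[100:260,215:425,::-1],None,fx=3.6,fy=3.6,interpolation=cv2.INTER_CUBIC),alpha=1.3))
E
```

```text
clock: 46.05
eef_pos: [556.5, -36.7, 96.1]
tool_rot: [3.141, 0.0, -3.141]
force: [-1.4, 0.0, 6.7]
width: 27.4
clock: 46.68
eef_pos: [555.2, -36.9, 114.2]
tool_rot: [3.142, -0.003, -3.142]
force: [0.3, -0.6, 0.5]
width: 85.2
clock: 47.3
eef_pos: [573.6, -33.0, 198.7]
tool_rot: [-3.142, -0.001, 3.142]
force: [-0.3, 0.1, -1.1]
width: 85.7
47.3 [573.60497482 -33.00431738 198.68691297] [-3.14153815e+00 -1.46745513e-03  3.14157041e+00]
```

View pics/w8c.png

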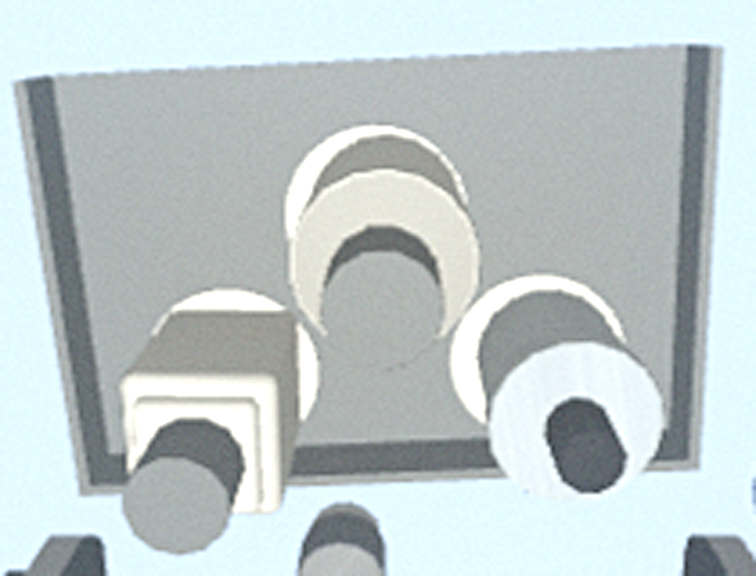

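After the return, the bay (about +1,+5 px in the 3.6x crop), the round cap (+3,+6), the square cap (+3,+7) and the tin lid (+3,+4) have all shifted nearly alike against the first view. That puts each item back within about 1 mm. I'll run a last numeric check of the bystanders and specimen, then hand in.

```bash
python3 - <<'E'
from h import *
a=cv2.imread('pics/side0.png');b=shot('side','s9.png')[:,:,::-1]
d=cv2.GaussianBlur(cv2.absdiff(a,b.copy()).max(2),(3,3),0)
n,l,st,ce=cv2.connectedComponentsWithStats((d>35).astype(np.uint8))
for s,q in zip(st[1:],ce[1:]):
    if s[4]>6: print(s.tolist())
s=read_state();print(s['clock'],s['force'],proj(camera_model('side'),[515.5,281,57]))
finish_job()
E
```

```text
[339, 0, 53, 19, 822]
[323, 17, 69, 129, 5089]
[328, 187, 9, 17, 92]
[257, 315, 21, 26, 370]
47.4 [ 0.35400095 -0.37865681 -0.18952577] [267.67620698 328.3137577 ]
the job is handed in; nothing more can be done
```

The job is handed in at 47.4 s on the robot's clock, and I saw nothing tip over. I moved the round bottle, the square bottle and the tin to the mat, and set the specimen on the stage seat. Then I returned the tin, the square bottle and the round bottle to the bay, in that order.

**Last checks:**
- **Specimen:** it stood upright on the seat, within about 1 mm of the centre by the wrist camera. In the final side view it was still there.
- **Bottles and tin:** in a wrist picture from nearly the same pose as at the start, each of the three was back on its spot to within about 1 mm, upright.
- **Rest of the scene:** comparing the side view from start to end, only the specimen's old spot, its new place on the stage and the arm had changed. The objective, mouse, dish and blue tins showed no change; the dish and objective lay close to the arm in this view but not behind it.
- **Robot:** it ended with the gripper open above the bay, touching nothing. The highest wrist force I read was about 8 N.

**One disagreement:** the camera put all three items a steady 2 to 3 mm off their disc centres at the start, all in the same direction, probably from calibration. I therefore put the items back by the recorded grasp positions instead, and compared pictures to confirm.

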